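Seat a filter cell's cover plate with four lever nuts in cross order

ROBOT

A 6-joint arm with a two-finger parallel gripper is mounted at the origin on a cart in front of the work surface, level with it; the furniture and walls round the work are solid. World frame = base frame: x ahead of the robot, y to its left, z up, the work surface at z = 0. Lengths are in m, angles in rad, forces in N, time in s.
With the tool pointing down it reaches from about 0.325 to 0.75 m from the base axis. Payload 7.6 kg.
Tool frame: the origin (TCP) lies between the finger pads; the fingertips stand 22 mm ahead of it and the grasp point (between the pads) lies 3 mm ahead of it; z points along the fingers, y is the line along which they close (so a half turn about z gives the same grasp; the last joint's range is limited). The gripper opens to 85 mm and grips with 20 to 120 N. Pads are 22 mm wide; open, the fingers measure 114 mm over their backs; the gripper's body (76 mm by 85 mm) begins 54 mm behind the grasp point. The pads swing forward as they close: fully open they stand 13 mm farther back than shut.
Start: joints at [-1.365, 0.052, 1.401, -0, 1.689, -0.07], TCP at [0.143, -0.505, 0.253] pointing down, gripper open.
Joint ranges: [-2.9, 2.9], [-0.91, 2.17], [0.12, 2.37], [-1.06, 4.2], [0.26, 2.73], [-2.93, 2.93]. Speed limits (rad/s): [2.57, 2.57, 3.01, 3.14, 3.14, 3.14].

INTERFACE

Orientations are given as a 3x3 rotation matrix whose columns are the frame's x, y, z axes.
In Python, from station import * gives the robot as it stands. Calls block until the motion is done:
- goto(position, orientation): joint-space move of the TCP to a pose.
- move_straight(position, orientation=None, feed=0.15, threshold=None): straight line of the TCP; orientation=None keeps the orientation; feed is the mean speed in m/s. With threshold (N) it stops when the force on the tool has changed by that much, and returns True; else False.
- movej(angles): joint-space move.
- release() and grab(grip_force=None): open the fingers fully, or close them until they stop; grip_force is the grip in N (None keeps the last).
- hold(seconds).
- inverse_kinematics(position, orientation): joint angles nearest the present ones, or None.
- state(): the state.
- grab_frame(name): name is "scene" or "top" or "wrist"; returns the picture (400x640x3 uint8, red, green, blue); there is no depth.
- calibration(name): a dict with "fx", "fy", "cx", "cy" (pixels), "origin" and "orientation" of the camera in the world. Camera axes: x right, y down, z forward; pixel columns grow to the right and rows downward; lengths in m; the calibration is good to about 2 mm. A picture is of the moment at which its call begins: read the wrist's pose just before it. calibration takes no time and is no camera call; for the wrist camera it gives the pose at the moment of the call.
A pose or a line that the arm cannot do raises IKError and nothing moves.
- finish_job(): hands the job in; it is judged then, once.
The state is a dict: "time": time; "qpos": joint angles; "dq": joint speeds; "effort": joint torques, N m; "ee_pos": TCP position; "ee_rot": TCP orientation; "force": force on the tool from outside, world axes, zero at the start; "moment": the same for the moment, N m; "grip_width": finger opening in m; "grip_force": force on a finger pad.
Only numpy, scipy, OpenCV 4.12 (cv2) and the standard library are available. Lean on these libraries where they do the work, as an engineer would, in place of code of your own. Each camera call takes 0.05 s, during which the arm holds its last target. There are 200 camera calls.

TASK

Close the filter cell: give each of the four lever nuts on its cover plate its half turn (roughly) clockwise in cross order (any nut first, then the one diagonally opposite, and only then the other two), stopping each when you feel it come up firm, so that every nut clamps and the plate ends fully home all round. Do not force a lever past firm, and leave the other things on the bench where they lie.

Things in the scene. Friction and masses are not known exactly. Their poses are not given: they have to be found in the camera images.
- cell: fixed filter cell: steel base 150 x 150 x 30 mm under an aluminium cover plate 142 x 142 x 10 mm; origin at the centre of its underside, z up, -x its front (outlet stub), turned by up to 0.35 rad. Studs at (+-55, +-55) mm, up to z = 86 mm. Plate top at about z = 50 mm at the start, 46 mm when fully home on the gasket. A round boss at its middle (radius 36, then 16 mm) is 27 mm high
- nut_1: black lever nut at the cell's front left stud, diagonal to nut_3; origin on the stud axis at the nut's underside (z = 50 to 51 mm loose, 46 mm firm), z up, x along its lever. Hub radius 9.5, height 29 mm; radial arm 9 mm wide, 8 to 24 mm above the origin, out to 47.5 mm. Turns about z, clockwise from above to tighten: from across the diagonal, round over the cell's outer side. Stays where left
- lever_1 (a point): centre of the lever's round end (radius 6 mm) on nut_1, 41.5 mm from the axis, 16 mm above the nut's underside. The lever drags evenly (0.2 N m: 4 to 7 N at 36 mm from the axis) and comes up firm after 2.6 to 3.3 rad; where differs from nut to nut and cannot be seen. There it gives like a spring of 6 N m/rad; over 22 N on it strains the thread
- corner_1 (a point): point on the plate's top near its front left corner, at (+-66, +-66) mm in the cell frame, 46 mm above the cell's origin when home. The plate sinks and tips as the nuts draw it down on its springy gasket (1.6 mm per rad of nut)
- nut_2: black lever nut at the cell's back left stud, diagonal to nut_4; origin on the stud axis at the nut's underside (z = 50 to 51 mm loose, 46 mm firm), z up, x along its lever. Hub radius 9.5, height 29 mm; radial arm 9 mm wide, 8 to 24 mm above the origin, out to 47.5 mm. Turns about z, clockwise from above to tighten: from across the diagonal, round over the cell's outer side. Stays where left
- lever_2 (a point): centre of the lever's round end (radius 6 mm) on nut_2, 41.5 mm from the axis, 16 mm above the nut's underside. The lever drags evenly (0.2 N m: 4 to 7 N at 36 mm from the axis) and comes up firm after 2.6 to 3.3 rad; where differs from nut to nut and cannot be seen. There it gives like a spring of 6 N m/rad; over 22 N on it strains the thread
- corner_2 (a point): point on the plate's top near its back left corner, at (+-66, +-66) mm in the cell frame, 46 mm above the cell's origin when home. The plate sinks and tips as the nuts draw it down on its springy gasket (1.6 mm per rad of nut)
- nut_3: black lever nut at the cell's back right stud, diagonal to nut_1; origin on the stud axis at the nut's underside (z = 50 to 51 mm loose, 46 mm firm), z up, x along its lever. Hub radius 9.5, height 29 mm; radial arm 9 mm wide, 8 to 24 mm above the origin, out to 47.5 mm. Turns about z, clockwise from above to tighten: from across the diagonal, round over the cell's outer side. Stays where left
- lever_3 (a point): centre of the lever's round end (radius 6 mm) on nut_3, 41.5 mm from the axis, 16 mm above the nut's underside. The lever drags evenly (0.2 N m: 4 to 7 N at 36 mm from the axis) and comes up firm after 2.6 to 3.3 rad; where differs from nut to nut and cannot be seen. There it gives like a spring of 6 N m/rad; over 22 N on it strains the thread
- corner_3 (a point): point on the plate's top near its back right corner, at (+-66, +-66) mm in the cell frame, 46 mm above the cell's origin when home. The plate sinks and tips as the nuts draw it down on its springy gasket (1.6 mm per rad of nut)
- nut_4: black lever nut at the cell's front right stud, diagonal to nut_2; origin on the stud axis at the nut's underside (z = 50 to 51 mm loose, 46 mm firm), z up, x along its lever. Hub radius 9.5, height 29 mm; radial arm 9 mm wide, 8 to 24 mm above the origin, out to 47.5 mm. Turns about z, clockwise from above to tighten: from across the diagonal, round over the cell's outer side. Stays where left
- lever_4 (a point): centre of the lever's round end (radius 6 mm) on nut_4, 41.5 mm from the axis, 16 mm above the nut's underside. The lever drags evenly (0.2 N m: 4 to 7 N at 36 mm from the axis) and comes up firm after 2.6 to 3.3 rad; where differs from nut to nut and cannot be seen. There it gives like a spring of 6 N m/rad; over 22 N on it strains the thread
- corner_4 (a point): point on the plate's top near its front right corner, at (+-66, +-66) mm in the cell frame, 46 mm above the cell's origin when home. The plate sinks and tips as the nuts draw it down on its springy gasket (1.6 mm per rad of nut)
- plate: the aluminium cover plate with its middle boss; origin at the centre of the plate's underside, 10 mm below its top face; each nut that has come up firm presses on it with about 9 N, one left 0.15 rad short hardly at all
- petri: closed clear petri dish, 92 mm across, 16 mm high, lying left of the cell; origin at the centre of its underside; leave alone
- tape_roll: roll of masking tape, 104 mm across, 25 mm high, lying right of the cell; origin at the centre of its underside; leave alone
- scalpel: scalpel, 163 mm long, 6 mm high, lying in front of the cell; leave alone
- petri_far: another petri dish of the same kind, right of the robot's side of the bench; leave alone
- flask_1: stoppered conical flask, 63 mm across, 139 mm high, right of the work; leave alone
- bottle_100_1: small glass bottle with screw cap, 56 mm across, 104 mm high, behind the cell; leave alone
- bottle_100_2: small glass bottle with screw cap, 56 mm across, 104 mm high, behind the cell; leave alone

How it is judged:
By the outcome, as a careful person would: the job done as asked, in the order asked, and still so for the second after the job is handed in, with the robot touching nothing.
It also fails if it takes over 72 s, if anything falls off the work surface, if the arm or the gripper's body presses on something with over 40 N, if the wrist force passes 120 N, or if a joint passes its speed limit or range.

## Working session

There is one attempt and no reset: what is moved stays moved. The work goes in short steps, each a Python script; the robot and the scene stay as the last script left them, time stands still between calls to the robot, and variables do not carry over. Pictures are saved under pics/ and viewed, at most 10 in all, crops included, and the job is handed in when it is done.

```bash
ls; mkdir -p pics; python3 - <<'E'
from station import *
import cv2
for n in ("top","scene"):
    cv2.imwrite(f"pics/{n}0.png",grab_frame(n)[:,:,::-1]); c=calibration(n); print(n,c)
print(state())
E
```

```text
pics
top {'fx': 434.92799384018764, 'fy': 434.92799384018764, 'cx': 313.3714648335278, 'cy': 199.5527261130254, 'origin': array([ 0.41943114, -0.08395056,  1.09742247]), 'orientation': array([[-0.01700879, -0.98312875,  0.18212238],
       [-0.99942768,  0.02204401,  0.0256588 ],
       [-0.02924061, -0.18158172, -0.98294103]])}
scene {'fx': 405.5939907968281, 'fy': 405.5939907968281, 'cx': 315.4887542729939, 'cy': 199.11614392958643, 'origin': array([-0.02850537,  0.5318337 ,  0.59517269]), 'orientation': array([[-0.68732624, -0.37414933,  0.62257121],
       [-0.7263283 ,  0.3604835 , -0.585234  ],
       [-0.00546174, -0.85443778, -0.51952502]])}
{'time': 0.1, 'qpos': array([-1.36527830e+00,  5.27776988e-02,  1.40163847e+00,  3.98948000e-05,
        1.68863517e+00, -7.02849216e-02]), 'dq': array([ 9.10603903e-04, -1.22610677e-04, -1.60979497e-03,  1.63942216e-04,
        5.43660597e-05,  1.92773325e-04]), 'effort': array([ 1.24768427e-03, -3.82582283e+01, -3.60985637e+01, -5.63619892e-05,
        4.78548915e-03,  1.84917127e-05]), 'ee_pos': array([ 0.14295613, -0.50490157,  0.25254687]), 'ee_rot': array([[ 9.62205598e-01,  2.72323925e-01, -2.58896228e-04],
       [ 2.72324011e-01, -9.62204537e-01,  1.43607486e-03],
       [ 1.41966418e-04, -1.45230293e-03, -9.99998935e-01]]), 'force': array([ 0.30682702, -0.42829941, -0.88707627]), 'moment': array([ 0.0477267 ,  0.01269482, -0.02502743]), 'grip_force': 0.0, 'grip_width': 0.08495510309771172}
```

View pics/top0.png

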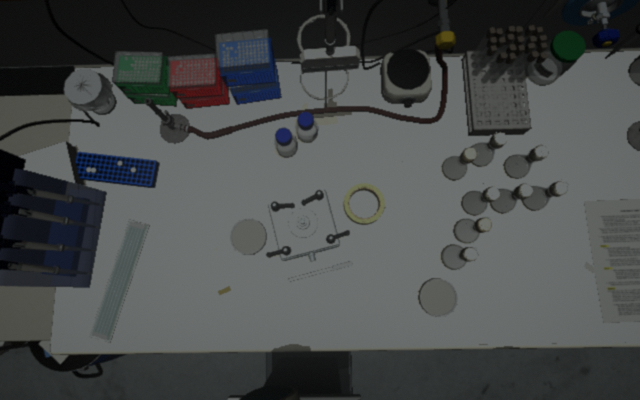

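View pics/scene0.png

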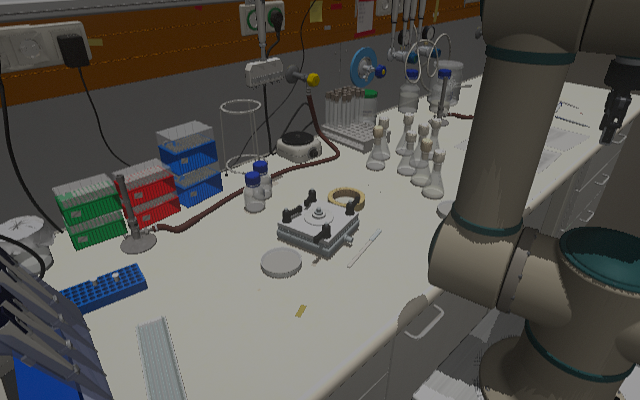

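```bash
python3 - <<'E'
import cv2
i=cv2.imread("pics/top0.png")[175:275,250:360]
i=cv2.resize(i,None,fx=6,fy=6,interpolation=cv2.INTER_CUBIC)
i=cv2.convertScaleAbs(i,alpha=1.3)
for k in range(0,110,10):
    cv2.putText(i,str(250+k),(k*6,8),0,.3,(0,0,255)); cv2.line(i,(k*6,10),(k*6,16),(0,0,255))
for k in range(0,100,10):
    cv2.putText(i,str(175+k),(0,k*6+3),0,.3,(0,0,255)); cv2.line(i,(20,k*6),(26,k*6),(0,0,255))
cv2.imwrite("pics/c1.png",i[:600])
E
```

```text
(no output)
```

View pics/c1.png

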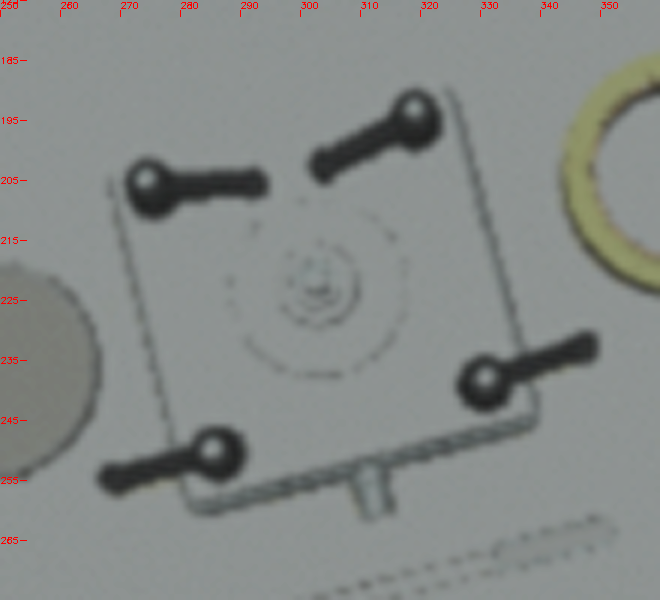

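```bash
cat > h.py <<'E'
from station import *
import numpy as np, cv2
def px2w(c,u,v,z):
    d=c["orientation"]@np.array([(u-c["cx"])/c["fx"],(v-c["cy"])/c["fy"],1.])
    return c["origin"]+d*(z-c["origin"][2])/d[2]
def down(yaw):  # tool x at angle yaw, z down
    c,s=np.cos(yaw),np.sin(yaw)
    return np.array([[c,s,0],[s,-c,0],[0,0,-1.]])
E
python3 - <<'E'
from h import *
c=calibration("top")
H=[(286.2,250.5),(275.3,206.2),(318.8,195.2),(330.8,238.7)]
L=[(268.7,255),(293,205.7),(303.7,202.7),(347.7,233)]
P=np.array([px2w(c,*h,.08)[:2] for h in H]);Q=np.array([px2w(c,*h,.072)[:2] for h in L])
print(P.round(4),(P.mean(0)).round(4)); print(np.linalg.norm(P[[0,1]]-P[[2,3]],axis=1),np.linalg.norm(Q-P,axis=1))
d=Q-P;print(np.degrees(np.arctan2(d[:,1],d[:,0])))
for n,uv in dict(b1=(286,145),b2=(307,130)).items(): print(n,px2w(c,*uv,.05))
m=P.mean(0)
goto([m[0]-.03,m[1],.33],down(0.0))
s=state();print(s["time"],s["qpos"].round(2),s["ee_pos"])
print(calibration("wrist"))
np.save("wc.npy",calibration("wrist"),allow_pickle=True)
cv2.imwrite("pics/w1.png",grab_frame("wrist")[:,:,::-1])
E
```

```text
[[ 0.4885  0.0081]
 [ 0.5939  0.0335]
 [ 0.6182 -0.0705]
 [ 0.514  -0.0966]] [ 0.5536 -0.0314]
[0.15168126 0.15265367] [0.04299767 0.04163318 0.03995776 0.04243802]
[102.36122783 -87.72470983 113.48964866 -71.58500897]
b1 [0.75443356 0.00981675 0.05      ]
b2 [ 0.79248315 -0.04355242  0.05      ]
2.2917 [-0.13  0.05  1.25 -0.    1.84  1.44] [ 0.52355127 -0.03210856  0.32981851]
{'fx': 299.37456360979974, 'fy': 299.37456360979974, 'cx': 321.14449629677534, 'cy': 195.47098381939412, 'origin': array([ 0.60049313, -0.0334184 ,  0.44944856]), 'orientation': array([[-1.19783441e-03, -9.52696719e-01, -3.03920264e-01],
       [-9.99999279e-01,  1.11487304e-03,  4.46490983e-04],
       [-8.65379871e-05,  3.03920579e-01, -9.52697367e-01]])}
```

View pics/w1.png

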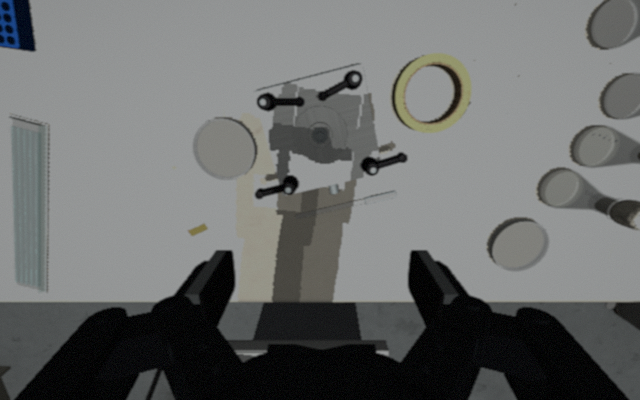

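```bash
python3 - <<'E'
import cv2
x0,y0,w,h,f=245,55,175,150,4.5
i=cv2.imread("pics/w1.png")[y0:y0+h,x0:x0+w]
i=cv2.resize(i,None,fx=f,fy=f,interpolation=cv2.INTER_CUBIC)
i=cv2.convertScaleAbs(i,alpha=1.4,beta=10)
H,W=i.shape[:2];i=i[:600,:800]
for k in range(0,w,10):
    cv2.putText(i,str(x0+k),(int(k*f),8),0,.3,(0,0,255)); cv2.line(i,(int(k*f),10),(int(k*f),16),(0,0,255))
for k in range(0,h,10):
    cv2.putText(i,str(y0+k),(0,int(k*f)+3),0,.3,(0,0,255)); cv2.line(i,(20,int(k*f)),(26,int(k*f)),(0,0,255))
cv2.imwrite("pics/c2.png",i); print(i.shape)
E
```

```text
(600, 788, 3)
```

View pics/c2.png

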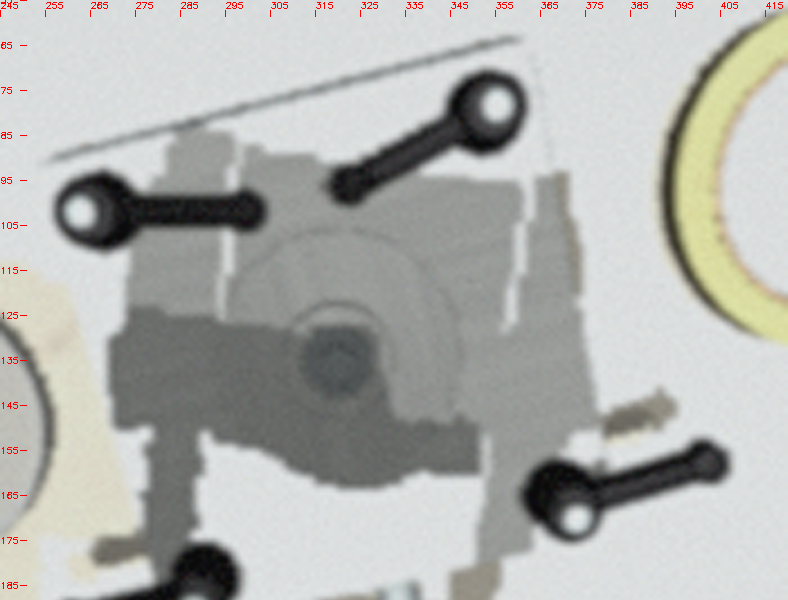

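```bash
python3 - <<'E'
from h import *
from scipy.optimize import least_squares
c=np.load("wc.npy",allow_pickle=True).item()
S={2:(262.6,102.1),3:(355.4,78.1),4:(373.2,170.1)}
P={k:px2w(c,*v,.086)[:2] for k,v in S.items()}
off={1:(-.055,.055),2:(.055,.055),3:(.055,-.055),4:(-.055,-.055)}
def st(p,k):
    a=p[2];o=off[k];return np.array([p[0]+np.cos(a)*o[0]-np.sin(a)*o[1],p[1]+np.sin(a)*o[0]+np.cos(a)*o[1]])
r=least_squares(lambda p:np.concatenate([st(p,k)-P[k] for k in P]),[.55,-.03,.25])
print(r.x,r.fun.round(4))
L={1:(262,193),2:(300.6,101.9),3:(322.1,96.1),4:(402.3,157.9)}
for k in L:
    q=px2w(c,*L[k],.072)[:2];d=q-st(r.x,k);print(k,st(r.x,k).round(4),np.linalg.norm(d),np.degrees(np.arctan2(d[1],d[0])))
# top camera check
c=calibration("top");H={1:(286.2,250.5),2:(275.3,206.2),3:(318.8,195.2),4:(330.8,238.7)}
P={k:px2w(c,*v,.07)[:2] for k,v in H.items()}
r=least_squares(lambda p:np.concatenate([st(p,k)-P[k] for k in P]),[.55,-.03,.25]);print(r.x,r.fun.round(4))
E
```

```text
[ 0.55779567 -0.0316983   0.23736797] [ 0.0001  0.0002  0.0001 -0.     -0.0002 -0.0002]
1 [0.4914 0.0088] 0.0368317895426475 102.23725795118366
2 [0.5983 0.0347] 0.0433521920924952 -90.01784842959873
3 [ 0.6242 -0.0722] 0.04233643696647853 117.09927064102101
4 [ 0.5173 -0.0981] 0.04057183560357565 -71.50388315726464
[ 0.55495008 -0.03085964  0.23746426] [-0.0006  0.0007 -0.0001  0.0009  0.0012 -0.001  -0.0005 -0.0006]
```

```bash
cat >> h.py <<'E'
import json
C=np.array([.5575,-.0316]); A=.2374
PHI={k:np.radians(v) for k,v in {1:103,2:-89.5,3:116,4:-71.5}.items()}
OFF={1:(-.055,.055),2:(.055,.055),3:(.055,-.055),4:(-.055,-.055)}
def stud(k):
    c,s=np.cos(A),np.sin(A); return C+np.array([[c,-s],[s,c]])@OFF[k]
def pose(k,phi,z,d=.0155,r=.040):
    u=np.array([np.cos(phi),np.sin(phi)]);n=np.array([-u[1],u[0]])
    return np.r_[stud(k)+r*u+d*n,z],down(phi+np.pi/2+.1),n
TIP=.022
def approach(k,zt=.064,clear=.008,r=.040):
    p,R,n=pose(k,PHI[k],.155,.0155+clear,r)
    goto(p,R); hold(.15); s=state(); f0=s["force"]
    p[2]=zt+TIP; hit=move_straight(p,R,feed=.12,threshold=6)
    print(k,"down hit",hit,state()["time"],state()["ee_pos"].round(4)); 
    np.save("f0.npy",f0); return hit
def turn(k,r=.040,zt=.064,start=-.02,maxturn=3.5,ztend=.060):
    """push clockwise; turned is measured from first contact"""
    f0=np.load("f0.npy"); s=state()["ee_pos"][:2]-stud(k); 
    a=start; log=[]; contact=None
    while True:
        step=.10 if (contact is None or a-contact<2.35) else .035
        if contact is None: step=.04
        a+=step; phi=PHI[k]-a
        t=0 if contact is None else a-contact
        p,R,n=pose(k,phi,zt+(ztend-zt)*min(1,t/2.8)+TIP,r=r)
        trig=move_straight(p,R,feed=.045,threshold=10)
        s=state(); f=s["force"]-f0; F=f[:2]@n     # reaction is along +n
        log.append((a,F)); 
        if contact is None and F>2.5: contact=a
        D=np.median([x[1] for x in log if contact is not None and contact+.3<x[0]<contact+2.2] or [5.5])
        if trig or F>min(15,max(2.2*D,D+6)) or abs(f[2])>12: why="firm" ;break
        if contact is None and a>.5: why="no contact";break
        if contact is not None and a-contact>maxturn: why="max";break
    print(k,why,"trig",trig,"contact",contact,"end",round(a,3),"turned",None if contact is None else round(a-contact,3),"D",D.round(2),"f",f.round(1),"t",s["time"])
    print(" ".join(f"{x:.2f}:{y:.1f}" for x,y in log))
    return why
def retreat(k):
    s=state();p=s["ee_pos"].copy();R=s["ee_rot"]; p[:2]+=.004*R[:2,0]; move_straight(p,None,feed=.08); p[2]=.155; move_straight(p,None,feed=.25)
E
python3 - <<'E'
from h import *
grab(80)
p,R,n=pose(1,PHI[1],.155)
goto([.39,-.02,.08],R)
print(state()["time"],state()["grip_width"])
hit=move_straight([.39,-.02,.012],R,feed=.04,threshold=3)
print(hit,state()["time"],state()["ee_pos"])
q=state()["ee_pos"];q[2]=.155;move_straight(q,None,feed=.3);print(state()["time"])
E
```

```text
6.0333 -0.00012165859192868367
True 7.3333 [ 0.38984    -0.01997549  0.02200033]
7.925
```

```bash
python3 - <<'E'
from h import *
if not approach(1):
    if turn(1)=="firm":
        retreat(1)
        hold(.1)
        cv2.imwrite("pics/n1.png",grab_frame("scene")[:,:,::-1])
print(state()["time"])
E
```

```text
1 down hit False 9.2583 [0.4596 0.0425 0.0868]
1 firm trig False contact 0.06 end 2.845 turned 2.785 D 3.83 f [ 6.9 11.4 -3.5] t 18.6
0.02:1.8 0.06:2.9 0.16:3.0 0.26:3.6 0.36:4.2 0.46:4.0 0.56:4.2 0.66:3.8 0.76:3.9 0.86:3.8 0.96:3.8 1.06:3.9 1.16:3.8 1.26:4.1 1.36:4.0 1.46:3.9 1.56:2.7 1.66:3.8 1.76:4.2 1.86:3.2 1.96:3.9 2.06:3.0 2.16:3.6 2.26:3.9 2.36:4.1 2.46:4.1 2.50:5.2 2.53:4.5 2.57:4.5 2.60:4.7 2.64:4.8 2.67:5.1 2.71:5.1 2.74:5.5 2.78:7.0 2.81:9.5 2.85:11.7
19.4417
```

```bash
python3 - <<'E'
from h import *
if not approach(3,clear=.0035,r=.035):
    if turn(3,r=.037)=="firm":
        retreat(3)
        c=calibration("wrist")
        cv2.imwrite("pics/n3.png",np.hstack([grab_frame("scene")[150:280,240:420,::-1],grab_frame("top")[160:290,230:410,::-1]]).repeat(2,0).repeat(2,1))
print(state()["time"])
E
```

```text
3 down hit False 22.95 [ 0.5919 -0.0491  0.0868]
3 firm trig False contact 0.06 end 3.335 turned 3.275 D 4.28 f [ 9.5  7.2 -4.4] t 35.7083
0.02:2.5 0.06:2.7 0.16:3.6 0.26:4.1 0.36:3.6 0.46:3.5 0.56:3.9 0.66:4.2 0.76:4.8 0.86:4.2 0.96:4.0 1.06:4.3 1.16:4.0 1.26:4.5 1.36:4.4 1.46:4.3 1.56:4.5 1.66:5.3 1.76:5.1 1.86:5.0 1.96:4.2 2.06:4.1 2.16:4.4 2.26:4.2 2.36:3.4 2.46:4.2 2.50:4.8 2.53:4.1 2.57:5.2 2.60:3.6 2.64:4.5 2.67:5.1 2.71:5.0 2.74:4.9 2.78:4.0 2.81:3.8 2.85:3.9 2.88:4.9 2.92:3.9 2.95:3.4 2.99:4.2 3.02:4.5 3.06:4.4 3.09:4.4 3.13:4.0 3.16:5.4 3.20:4.4 3.23:4.1 3.27:5.8 3.30:8.2 3.34:11.0
36.5
```

View pics/n3.png

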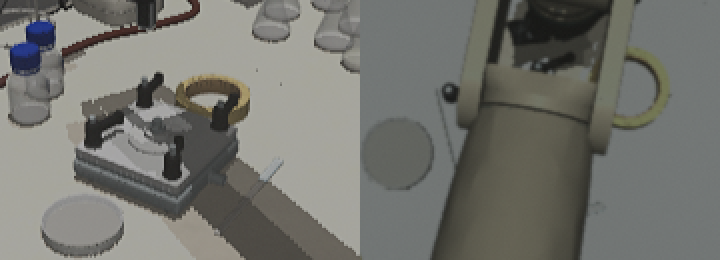

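```bash
sed -i 's/step=.10 if (contact is None or a-contact<2.35) else .035/step=.20 if (contact is None or a-contact<2.28) else .05/; s/feed=.045,threshold=10/feed=.06,threshold=10/; s/contact+.3</contact+.15</' h.py; python3 - <<'E'
from h import *
if not approach(2,clear=.007):
    if turn(2)=="firm": retreat(2)
print(state()["time"])
E
```

```text
2 down hit False 37.8667 [ 0.6214 -0.0052  0.0868]Traceback (most recent call last):
  File "<stdin>", line 3, in <module>
  File "h.py", line 35, in turn
    trig=move_straight(p,R,feed=.06,threshold=10)
station.IKError: the arm cannot follow that straight line within its joint ranges
```

```bash
sed -i 's/down(phi+np.pi\/2+.1)/down(phi+np.pi\/2+.1+(np.pi if k in (2,4) else 0))/; s/p\[:2\]+=.004\*R\[:2,0\]/p[:2]+=.004*R[:2,0]*(-1 if k in (2,4) else 1)/' h.py; python3 - <<'E'
from h import *
s=state();print(s["time"],s["qpos"].round(3),s["ee_pos"].round(4),(s["force"]-np.load("f0.npy")).round(1))
for k in (2,4):
    for t in (0,.8,1.6,2.4,3.3):
        p,R,n=pose(k,PHI[k]-t,.085);print(k,t,np.round(inverse_kinematics(p,R),2))
E
```

```text
40.6 [-0.043  0.274  1.5   -0.     1.369  2.833] [0.561  0.0129 0.0839] [ 2.2 -2.5  0.9]
2 0 [-0.07  0.41  1.33 -0.    1.41 -1.75]
2 0.8 [-0.07  0.32  1.44 -0.    1.38 -0.95]
2 1.6 [-0.03  0.26  1.51 -0.    1.37 -0.11]
2 2.4 [ 0.03  0.27  1.5  -0.    1.37  0.75]
2 3.3 [ 0.07  0.36  1.39 -0.    1.39  1.69]
4 0 [-0.3   0.27  1.5  -0.    1.37 -2.3 ]
4 0.8 [-0.34  0.19  1.59 -0.    1.36 -1.53]
4 1.6 [-0.33  0.11  1.69 -0.    1.35 -0.72]
4 2.4 [-0.27  0.06  1.73 -0.    1.34  0.14]
4 3.3 [-0.2   0.11  1.69 -0.    1.35  1.11]
```

```bash
sed -i 's/\.155/.125/g; s/maxturn=3.5,ztend=.060):/maxturn=3.5,ztend=.060,contact=None):/; s/log=\[\]; contact=None/log=[]/' h.py; python3 - <<'E'
from h import *
import h
s=state();R=s["ee_rot"];yaw=np.arctan2(R[1,0],R[0,0]);a=PHI[2]-(yaw-np.pi/2-.1);a=a%(2*np.pi);print("a",a)
retreat(1)   # +x retreat for the unflipped tool
P0=PHI[2]; PHI[2]=P0-a
hit=approach(2,clear=.005)
PHI[2]=P0
if not hit:
    if turn(2,start=a-.06,zt=.062,contact=.05)=="firm": retreat(2)
print(state()["time"])
E
```

```text
a 1.4139499160587419
2 down hit False 44.45 [0.5619 0.008  0.086 ]
2 firm trig False contact 0.05 end 2.804 turned 2.754 D 3.85 f [-11.9  -2.7   5. ] t 48.4417
1.55:3.6 1.75:4.1 1.95:3.3 2.15:4.6 2.35:3.9 2.40:4.5 2.45:4.3 2.50:4.4 2.55:4.7 2.60:4.7 2.65:5.4 2.70:5.3 2.75:8.7 2.80:12.2
49.0167
```

```bash
python3 - <<'E'
from h import *
if not approach(4,clear=.007):
    if turn(4)=="firm": retreat(4)
print(state()["time"])
E
```

```text
4 down hit False 52.55 [ 0.551  -0.1288  0.086 ]
4 firm trig False contact 0.06 end 3.01 turned 2.95 D 2.58 f [-12.3  -2.8   4.4] t 60.0333
0.02:1.8 0.06:4.4 0.26:2.7 0.46:2.4 0.66:2.7 0.86:1.9 1.06:1.5 1.26:2.2 1.46:2.5 1.66:3.1 1.86:3.3 2.06:3.3 2.26:3.7 2.46:3.0 2.51:5.5 2.56:5.0 2.61:4.1 2.66:3.6 2.71:4.9 2.76:4.7 2.81:5.0 2.86:4.9 2.91:6.0 2.96:8.2 3.01:12.2
60.6083
```

```bash
python3 - <<'E'
from h import *
s=state();p=s["ee_pos"].copy();p[2]=.2;move_straight(p,None,feed=.25)
cv2.imwrite("pics/end.png",cv2.resize(grab_frame("scene")[160:280,240:420,::-1],None,fx=4,fy=4,interpolation=2));print(state()["time"])
E
```

```text
61.1083
```

View pics/end.png

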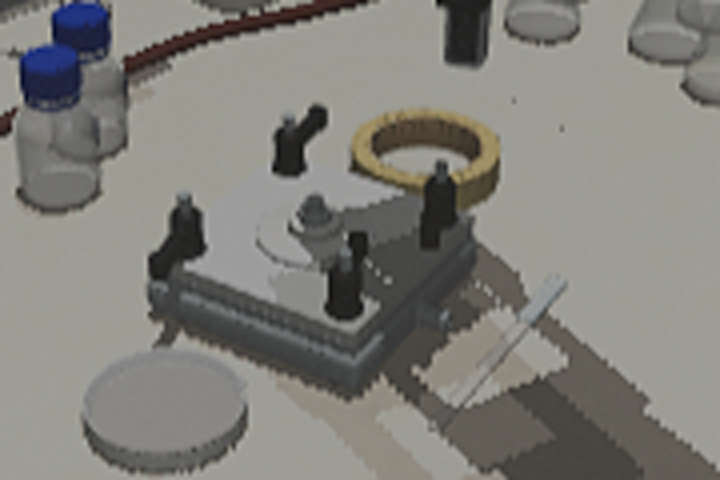

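The picture shows all four levers turned, the plate flat, and the petri dish, tape and scalpel undisturbed.

```bash
python3 -c "
from station import *
print(finish_job())"
```

```text
the job is handed in; nothing more can be done
None
```

I turned all four lever nuts clockwise in the order 1, 3, 2, 4 until each came up firm at about 12 N on the lever, under the 22 N limit; nut 2 took two pushes because the wrist reached its joint limit partway. I handed the job in at about 61 s; in the last picture the plate looked flat and the petri dish, tape roll and scalpel undisturbed.

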